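Line up the clay pots by size on the staging board

TASK

Set the pots out ready for potting on: stand the four empty terracotta pots upright on the dark pads of the wooden board, one in the middle of each pad, in order of size, with the smallest next to the yellow card and the largest next to the blue card. Leave the glass seed jar that stands among the pots where it is, and do not tip any pot over.

Things in the scene. Friction and masses are not known exactly. Their poses are not given: they have to be found in the camera images.
- pot_1_mid (a point): The smallest of four empty round terracotta pots, loose, standing upright and open at the top: 40 mm across its straight rim band (the top 17 mm, its widest part), 45 mm tall, tapering to about 27 mm at the foot. The point is its centre, half-way up (22.5 mm above its foot); z is up along its axis.
- pot_2_mid (a point): The second smallest of four empty round terracotta pots, loose, standing upright and open at the top: 48 mm across its straight rim band (the top 21 mm, its widest part), 56 mm tall, tapering to about 33 mm at the foot. The point is its centre, half-way up (28 mm above its foot); z is up along its axis.
- pot_3_mid (a point): The second largest of four empty round terracotta pots, loose, standing upright and open at the top: 56 mm across its straight rim band (the top 25 mm, its widest part), 67 mm tall, tapering to about 38 mm at the foot. The point is its centre, half-way up (33.5 mm above its foot); z is up along its axis.
- pot_4_mid (a point): The largest of four empty round terracotta pots, loose, standing upright and open at the top: 64 mm across its straight rim band (the top 30 mm, its widest part), 78 mm tall, tapering to about 44 mm at the foot. The point is its centre, half-way up (39 mm above its foot); z is up along its axis.
- pad_a_top (a point): Dark round pad, 76 mm across, 3 mm thick, an end pad of four fixed in a row (order a, b, c, d along the board, about 100 mm apart) on a low fixed pale wooden board 110 x 540 x 12 mm. The point is the centre of the pad's top face, 15 mm above the table; its y axis runs along the row from a towards d, its x axis across the row.
- pad_b_top (a point): Dark round pad, 76 mm across, 3 mm thick, an inner pad of four fixed in a row (order a, b, c, d along the board, about 100 mm apart) on a low fixed pale wooden board 110 x 540 x 12 mm. The point is the centre of the pad's top face, 15 mm above the table; its y axis runs along the row from a towards d, its x axis across the row.
- pad_c_top (a point): Dark round pad, 76 mm across, 3 mm thick, an inner pad of four fixed in a row (order a, b, c, d along the board, about 100 mm apart) on a low fixed pale wooden board 110 x 540 x 12 mm. The point is the centre of the pad's top face, 15 mm above the table; its y axis runs along the row from a towards d, its x axis across the row.
- pad_d_top (a point): Dark round pad, 76 mm across, 3 mm thick, an end pad of four fixed in a row (order a, b, c, d along the board, about 100 mm apart) on a low fixed pale wooden board 110 x 540 x 12 mm. The point is the centre of the pad's top face, 15 mm above the table; its y axis runs along the row from a towards d, its x axis across the row.
- yellow_card: Yellow marker card (foot 80 x 50 mm with a sloping face, about 40 mm high), fixed on the board beyond one end of the row, about 85 mm from the centre of the end pad beside it; a blue card of the same shape stands at the other end. Which end is yellow changes. The origin is the centre of its foot's underside, 12 mm above the table.
- seed_jar_mid (a point): Small closed glass seed jar with a green cap and paper label, loose, 48 mm across, 70 mm tall, standing among the pots; not to be moved. The point is its centre, half-way up.

How it is judged:
By the outcome, as a careful person would: the job done as asked, in the order asked, and still so for the second after the job is handed in, with the robot touching nothing.
It also fails if it takes over 102 s, if anything falls off the work surface, if the arm or the gripper's body presses on something with over 40 N, if the wrist force passes 120 N, or if a joint passes its speed limit or range.

ROBOT

A 6-joint arm with a two-finger parallel gripper is mounted at the origin on the work surface. World frame = base frame: x ahead of the robot, y to its left, z up, the work surface at z = 0. Lengths are in m, angles in rad, forces in N, time in s.
With the tool pointing down it reaches from about 0.35 to 0.975 m from the base axis. Payload 7.1 kg.
Tool frame: the origin (TCP) lies midway between the tips of the shut fingers; the grasp point (between the pads) lies manip.grasp_offset behind it (manip.grasp_offset is the distance from the TCP to the grasp point, in m); z points along the fingers, y is the line along which they close (so a half turn about z gives the same grasp; the last joint's range is limited). The gripper opens to 88 mm and grips with 3 to 60 N. Pads are 20 mm wide; open, the fingers measure 115 mm over their backs; the gripper's body (75 mm by 178 mm) begins 61 mm behind the grasp point.
Start: joints at [-1.151, 0.423, 1.63, -0, 1.089, -0.019], TCP at [0.266, -0.566, 0.223] pointing down, gripper open.
Joint ranges: [-3, 3], [-0.9, 2.11], [0.09, 2.58], [-1.31, 4.45], [0.11, 2.69], [-2.54, 2.54]. Speed limits (rad/s): [2.39, 2.39, 3.01, 3.14, 3.14, 3.14].

INTERFACE

Orientations are given as [roll, pitch, yaw] about the fixed x, y, z axes, in that order (R = Rz(yaw) Ry(pitch) Rx(roll)).
In Python, from cell import manip gives the robot as it stands. Calls block until the motion is done:
- manip.goto(position, orientation): joint-space move of the TCP to a pose.
- manip.servo_line(position, v=0.15, rot=None): straight line of the TCP; rot=None keeps the orientation; v is the mean speed in m/s.
- manip.goto_joints(angles): joint-space move.
- manip.let_go() and manip.gripper_close(strength=None): open the fingers fully, or close them until they stop; strength is the grip in N (None keeps the last).
- manip.dwell(seconds).
- manip.solve_ik(position, orientation): joint angles nearest the present ones, or None.
- manip.snapshot(name): name is "side" or "top" or "wrist"; returns (picture, depth): 480x640x3 uint8, blue, green, red; 480x640 float32, m along the optical axis (not along the pixel's ray), 0 where there is no reading.
- manip.camera_info(name): a dict with "intrinsics" (3x3 intrinsics, pixels), "eye" and "rotation" of the camera in the world; the wrist camera has in their place "mount" (4x4, takes a point from camera to tool coordinates, whose origin is the TCP and whose axes are the flange's). Camera axes: x right, y down, z forward; pixel columns grow to the right and rows downward; lengths in m; the calibration is good to about 2 mm. A picture is of the moment at which its call begins: read the wrist's pose just before it. camera_info takes no time and is no camera call.
A pose or a line that the arm cannot do raises manip.Unreachable and nothing moves.
- manip.job_done(): hands the job in; it is judged then, once.
Trained networks look in the newest picture that a camera, given by its name, has taken for a name from the list of things; names that differ only in an ending like _2 or _b are one class to them, and where a whole thing is asked for, a point or a joint stands for the part that bears it (a point fixed in the world has none). Each returns a list of dicts, best first, with "confidence" (0 to 1); they miss things now and then, are a little off and sometimes report something else, mostly with a low value. They report only what shows in the picture. A call takes as long as a camera call.
- manip.trace(camera, target): "region" (480x640 bool, what is visible of it).
- manip.pinpoint(camera, target): "location" ([x, y, z] in m, in world coordinates, good to about 4 mm: a listed point, or the origin of a listed thing).
Readings, each from a call of its own:
- manip.current_clock(): time.
- manip.current_joint_positions(): joint angles.
- manip.current_dq(): joint speeds.
- manip.current_tau(): joint torques, N m.
- manip.current_ee_pos(): TCP position.
- manip.current_orientation(): TCP orientation.
- manip.current_ft_force(): force on the tool from outside, world axes, zero at the start.
- manip.current_ft_torque(): the same for the moment, N m.
- manip.current_grip_width(): opening from 0.0 (shut) to 1.0 (fully open).
- manip.current_grasp_force(): force on a finger pad.
Only numpy, scipy, OpenCV 4.12 (cv2) and the standard library are available. Lean on these libraries where they do the work, as an engineer would, in place of code of your own. Each camera call takes 0.05 s, during which the arm holds its last target. There are 200 camera calls.

## Working session

There is one attempt and no reset: what is moved stays moved. The work goes in short steps, each a Python script; the robot and the scene stay as the last script left them, time stands still between calls to the robot, and variables do not carry over. Pictures are saved under pics/ and viewed, at most 14 in all, crops included, and the job is handed in when it is done.

```bash
mkdir -p pics
python3 - <<'E'
from cell import manip
import cv2,numpy as np
print(manip.grasp_offset, manip.current_orientation())
for c in ("top","side"):
    im,d=manip.snapshot(c); cv2.imwrite(f"pics/{c}0.png",im)
    i=manip.camera_info(c); print(c,np.round(i["eye"],3),np.round(i["rotation"],3).tolist())
    for t in ["pot_1_mid","pad_a_top","yellow_card","seed_jar_mid"]:
        print(c,t,[(np.round(r["location"],3).tolist(),round(r["confidence"],2)) for r in manip.pinpoint(c,t)])
E
```

```text
0.0187 [-3.14015554e+00 -2.76876131e-05  4.38856537e-01]
top [0.313 0.007 1.079] [-2.934, 0.004, -1.658]
top pot_1_mid []
top pad_a_top [([0.443, -0.127, 0.012], 0.59)]
top yellow_card [([0.486, 0.254, 0.015], 0.64)]
top seed_jar_mid [([0.649, 0.01, 0.035], 0.85)]
side [0.199 0.402 0.438] [-2.187, 0.006, -2.472]
side pot_1_mid [([0.65, -0.125, 0.021], 0.63), ([0.474, 0.072, 0.014], 0.45)]
side pad_a_top [([0.446, -0.125, 0.016], 0.57)]
side yellow_card [([0.487, 0.249, 0.01], 0.64)]
side seed_jar_mid [([0.652, 0.006, 0.038], 0.95)]
```

View pics/top0.png

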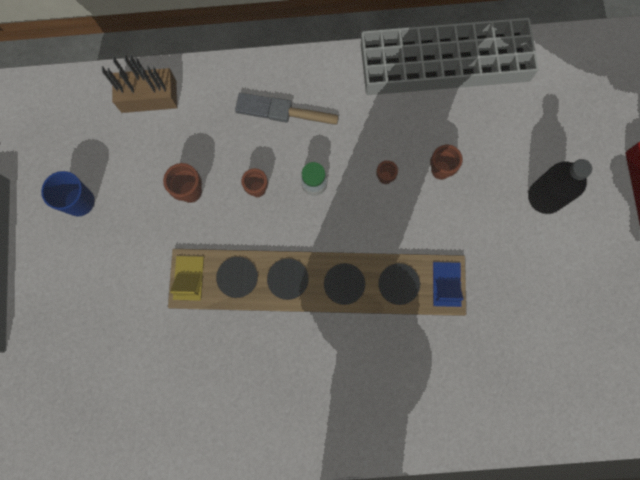

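View pics/side0.png

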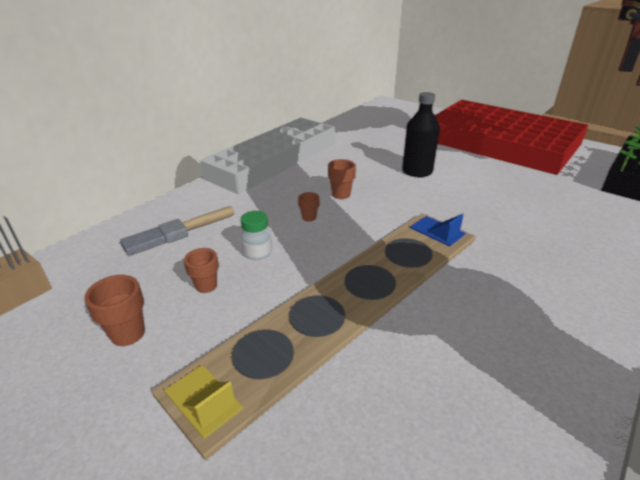

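Run:
```python
from cell import manip
import numpy as np
print(manip.current_clock())
for c in ("top","side"):
    manip.snapshot(c)
    for t in ["pot_1_mid","pot_2_mid","pot_3_mid","pot_4_mid","pad_a_top","pad_b_top","pad_c_top","pad_d_top"]:
        print(c,t,[(np.round(r["location"],3).tolist(),round(r["confidence"],2)) for r in manip.pinpoint(c,t)])
```

```text
0.5
top pot_1_mid [([0.652, -0.127, 0.022], 0.64)]
top pot_2_mid [([0.653, 0.122, 0.027], 0.55)]
top pot_3_mid [([0.656, -0.237, 0.036], 0.7), ([0.658, 0.245, 0.038], 0.36)]
top pot_4_mid [([0.657, 0.243, 0.039], 0.95)]
top pad_a_top [([0.447, -0.125, 0.013], 0.96), ([0.658, -0.237, 0.035], 0.2)]
top pad_b_top [([0.454, -0.028, 0.016], 0.62)]
top pad_c_top [([0.475, 0.076, 0.011], 0.77)]
top pad_d_top [([0.484, 0.17, 0.014], 0.78)]
side pot_1_mid [([0.649, -0.128, 0.021], 0.74)]
side pot_2_mid [([0.654, 0.119, 0.029], 0.68), ([0.486, 0.163, 0.02], 0.61)]
side pot_3_mid [([0.661, -0.238, 0.036], 0.8)]
side pot_4_mid [([0.657, 0.242, 0.039], 0.85)]
side pad_a_top [([0.447, -0.126, 0.012], 0.71)]
side pad_b_top [([0.453, -0.025, 0.014], 0.81), ([0.656, 0.242, 0.037], 0.33)]
side pad_c_top [([0.473, 0.074, 0.014], 0.82)]
side pad_d_top [([0.483, 0.162, 0.018], 0.62)]
```

The top view shows the yellow card at left (188,277) and pads at (237,277), (288,279), (344,284) and (399,284). Pots are at (182,182) large, (254,182), (387,172) and (446,160), with the jar at (314,177). Pad d (y≈0.17) is next to yellow, so pots 1, 2, 3, 4 go to d, c, b, a. Next I refine the centres with masks and depth.

```bash
cat > h.py <<'E'
from cell import manip
import numpy as np, cv2
from scipy.spatial.transform import Rotation as Ro
H=[.045,.056,.067,.078]; B=[.017,.021,.025,.030]; D=[.040,.048,.056,.064]
def cam(c):
    i=manip.camera_info(c); r=np.array(i["rotation"])
    R=r if r.shape==(3,3) else Ro.from_euler("xyz",r).as_matrix()
    return np.array(i["intrinsics"]),R,np.array(i["eye"])
def cloud(c,d):
    K,R,e=cam(c); v,u=np.mgrid[:480,:640]
    rays=np.stack([(u-K[0,2])/K[0,0],(v-K[1,2])/K[1,1],np.ones(u.shape)],-1)@R.T
    return rays, rays*d[...,None]+e, e
def circle(p):
    (x,y),r=cv2.minEnclosingCircle(p.astype(np.float32)); return round(x,4),round(y,4),round(2*r,4)
def pot(P,approx,k,base=0.):   # rim circle centre from depth points near the top
    m=(np.hypot(P[...,0]-approx[0],P[...,1]-approx[1])<.05)&(abs(P[...,2]-base-H[k])<.005)
    return circle(P[m][:,:2])
E
python3 - <<'E'
from h import *
im,d=manip.snapshot("top"); rays,P,e=cloud("top",d)
for k,a in enumerate([(.651,-.127),(.653,.121),(.658,-.237),(.657,.243)]): print("pot",k+1,pot(P,a,k))
print("jar",circle(P[(np.hypot(P[...,0]-.65,P[...,1]-.008)<.04)&(P[...,2]>.06)][:,:2]))
Q=e+rays*((.015-e[2])/rays[...,2])[...,None]
g=im.max(2)
for n,a in zip("abcd",[(.447,-.126),(.454,-.027),(.474,.075),(.483,.166)]):
    near=np.hypot(Q[...,0]-a[0],Q[...,1]-a[1])<.05
    q=[circle(Q[near&t["region"]][:,:2]) +tuple(np.round(Q[near&t["region"]][:,:2].mean(0),4)) for t in manip.trace("top",f"pad_{n}_top") if (near&t["region"]).sum()>200]
    m=near&(g<62); m=cv2.morphologyEx(m.astype(np.uint8),cv2.MORPH_OPEN,np.ones((5,5)))>0
    print(n,q,"dark",circle(Q[m][:,:2]),Q[m][:,:2].mean(0).round(4),"z",np.median(P[...,2][near]).round(4))
for k,(x,y) in enumerate([(.65,-.127),(.653,.121),(.658,-.237),(.657,.243)]):
    print(manip.solve_ik([x,y,.03],[np.pi,0,np.pi/2]))
E
```

```text
pot 1 (0.6515, -0.1279, 0.0406)
pot 2 (0.6501, 0.1156, 0.049)
pot 3 (0.6559, -0.2358, 0.0582)
pot 4 (0.6558, 0.2431, 0.0653)
jar (0.6492, 0.0078, 0.0438)
a [(0.4446, -0.1293, 0.0761, np.float64(0.4445), np.float64(-0.1294))] dark (0.4448, -0.1286, 0.0764) [ 0.4444 -0.1284] z 0.0136
b [(0.4545, -0.0313, 0.0783, np.float64(0.4538), np.float64(-0.0306))] dark (0.4536, -0.0305, 0.0766) [ 0.4536 -0.0305] z 0.0135
c [(0.4702, 0.0711, 0.0756, np.float64(0.4707), np.float64(0.0712))] dark (0.4715, 0.0707, 0.0751) [0.4724 0.0699] z 0.0135
d [(0.4822, 0.1634, 0.0769, np.float64(0.4819), np.float64(0.1633))] dark (0.4832, 0.1627, 0.0722) [0.4846 0.1619] z 0.0134
[-2.10922684e-01  7.20690207e-01  1.62916069e+00 -4.44089210e-16
  7.91741757e-01 -2.10922684e-01]
[ 1.65300974e-01  7.22657090e-01  1.62468016e+00 -4.44089210e-16
  7.94255402e-01  1.65300974e-01]
[-3.62732899e-01  7.61631981e-01  1.53646069e+00 -4.44089210e-16
  8.43499978e-01 -3.62732899e-01]
[ 3.37270701e-01  7.62899012e-01  1.53360936e+00 -4.44089210e-16
  8.45084282e-01  3.37270701e-01]
```

Diameters match the given sizes and the depth results agree with the networks. I'll do pot 1 first and check it from the top.

```bash
cat >> h.py <<'E'
DN=[np.pi,0,np.pi/2]
POTS=[(.6515,-.1279),(.6505,.117),(.656,-.236),(.656,.243)]
PADS=[(.4827,.1631),(.4712,.0709),(.454,-.0308),(.4446,-.129)]
def move(k,src,dst,base=0.,lift=.11):
    zt=H[k]-B[k]/2-manip.grasp_offset
    manip.goto([*src,zt+base+.09],DN)
    manip.servo_line([*src,zt+base],v=.12)
    manip.gripper_close(20)
    w=manip.current_grip_width()*88; f=manip.current_grasp_force()
    manip.servo_line([*src,zt+lift],v=.15)
    manip.goto([*dst,zt+lift],DN)
    manip.servo_line([*dst,zt+.035],v=.15)
    w2=manip.current_grip_width()*88
    manip.servo_line([*dst,zt+.0155],v=.03)
    manip.let_go(); manip.dwell(.2)
    manip.servo_line([*dst,zt+.11],v=.2)
    print("pot",k+1,"width",round(w,1),round(w2,1),"force",f,"t",manip.current_clock())
E
python3 - <<'E'
from h import *
move(0,POTS[0],PADS[0])
manip.goto([.45,-.3,.25],DN)
im,d=manip.snapshot("top"); _,P,_=cloud("top",d); cv2.imwrite("pics/top1.png",im)
print(pot(P,PADS[0],0,.015),PADS[0],manip.current_clock())
E
```

```text
pot 1 width 39.4 39.6 force 20.000158022157848 t 10.8083
(0.4821, 0.1628, 0.04) (0.4827, 0.1631) 12.6083
```

View pics/top1.png

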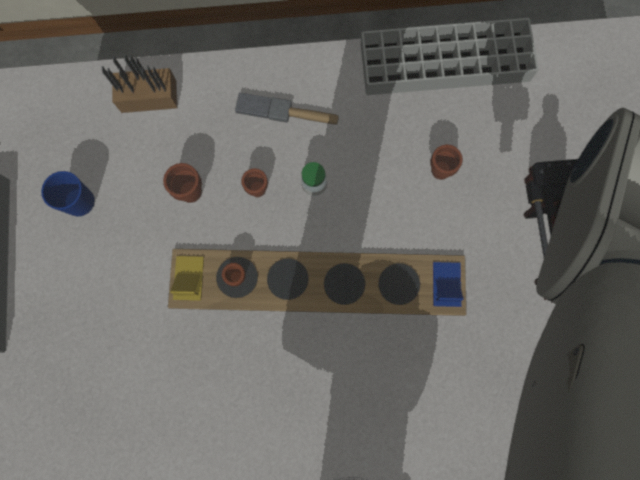

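Pot 1 stands upright on pad d at (233,273), within 1 mm of the target, and the jar hasn't moved at (314,177). Moving the others.

Run:
```python
from h import *
for k in (1,2,3): move(k,POTS[k],PADS[k])
manip.goto([.45,-.38,.25],DN)
im,d=manip.snapshot("top"); _,P,_=cloud("top",d); cv2.imwrite("pics/top2.png",im)
for k in range(4): print(k+1,pot(P,PADS[k],k,.015),PADS[k])
print("jar",circle(P[(np.hypot(P[...,0]-.65,P[...,1]-.008)<.04)&(P[...,2]>.06)][:,:2]))
im,_=manip.snapshot("side"); cv2.imwrite("pics/side2.png",im); print(manip.current_clock())
```

```text
pot 2 width 48.4 48.3 force 20.000209762947634 t 20.6667
pot 3 width 56.4 56.6 force 20.00024825334549 t 28.45
pot 4 width 64.9 64.7 force 20.000239033252 t 36.425
1 (0.4821, 0.1632, 0.0406) (0.4827, 0.1631)
2 (0.4708, 0.0699, 0.0484) (0.4712, 0.0709)
3 (0.454, -0.0299, 0.0562) (0.454, -0.0308)
4 (0.4438, -0.1282, 0.0643) (0.4446, -0.129)
jar (0.6493, 0.0085, 0.0436)
37.5667
```

View pics/top2.png

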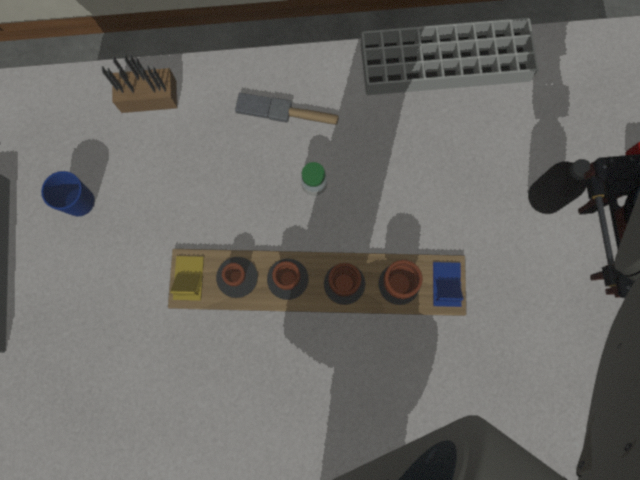

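View pics/side2.png

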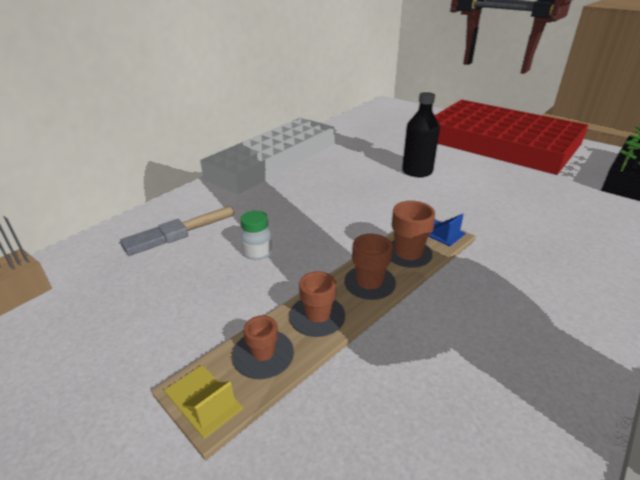

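All four pots are upright and centred on their pads, smallest by yellow at (262,340) and largest by blue at (412,232) in the side view. The jar is unmoved and the arm is clear.

```bash
python3 -c "
from cell import manip
print(manip.job_done())"
```

```text
the job is handed in; nothing more can be done
None
```

The job is handed in: all four pots stand upright on their pads, about 1 mm from centre, smallest by the yellow card to largest by the blue, with the jar left in place, at about 38 s of the 102 s allowed.

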